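Set up a spindle on V rests for measuring

TASK

Set up the spindle for measuring: lay the slim flanged spindle that stands on the bench gently on its side in the two V rests of the fixture, with its flange between the end stop and the first rest, and push it along until the flange's face is flat against the end stop. Then swing the hold-down arm over so that it lies down on the spindle's shank, and leave the other things on the bench where they are.

Things in the scene. Friction and masses are not known exactly. Their poses are not given: they have to be found in the camera images.
- spindle: Steel spindle, standing on its flange: tallest and slimmest of three standing steel parts. Length 165 mm: foot flange 52 mm dia, 14 mm thick; 24 mm dia shank up to 153 mm; 18 mm dia end up to 165 mm. About 0.36 kg, centre of mass 65 mm from the foot. Origin: centre of the flange's flat outer face (its underside as it stands). z: from the flange to the thin end.
- fixture: Steel measuring fixture fixed to the bench, yaw varies: end stop, two V rests and a hold-down arm on a base plate 124 mm (x, -62 to 62) by 142 mm (y, -62 to 80), 18 mm thick. Origin: on the bench under the line of the V rests. y: along the V rests towards the end stop; z up. The laid 24 mm shank has its axis along y at x = 0, z = 63 mm.
- stop_face (a point): Point where the laid spindle's axis meets the end stop's face: fixture (0, 58, 63) mm, axes as the fixture's. The stop is an upright plate, 64 mm wide in x, 18 mm thick, top at z = 96 mm. The first rest begins 40 mm from its face. With the flange against the stop the thin end overhangs the base, to fixture y = -107 mm.
- first_rest (a point): V bottom at the middle of the V rest next to the stop: fixture (0, 8, 46) mm. Each rest is a steel block with a 90 degree V along y, 75 mm wide in x, V mouth 50 mm wide at its top, z = 71 mm. This one spans fixture y = -2 to 18 mm.
- second_rest (a point): The same for the rest farther from the stop: fixture (0, -41, 46) mm, spanning y = -50 to -32 mm.
- hold_down_arm (a joint): Stiff hinge of the hold-down arm, rad; stays where left. 0: arm level, pointing to fixture +x, its underside resting on the laid shank; 1.57: upright. Starts open (upright or leaning back), at most 2.1; with no spindle it can go to -0.25. The arm: aluminium bar 95 mm long, 13 mm wide, 8 mm thick, with an 18 mm black ball knob on its end.
- clamp_hinge (a point): Hinge axis of the hold-down arm (along the fixture's y), at the bar's mid-thickness and mid-width: fixture (-50, -17, 79) mm, on the robot's side of the rests; the arm swings between the two rests.
- clamp_knob (a point): Centre of the ball knob, 95 mm from the hinge line.
- hub: Bystander: thick flanged steel hub, standing, 95 mm tall, flange 56 mm and body 36 mm in diameter. Origin at the centre of its underside.
- cylinder_square: Bystander: plain steel cylinder, standing, 110 mm tall, 50 mm in diameter. Origin at the centre of its underside.
- parallel: Bystander: steel bar 100 x 30 x 20 mm lying on the bench. Origin at the centre of its underside.
- brush: Bystander: wooden-handled brush 170 mm long, lying. Origin at its underside.
- spirit: Bystander: white plastic bottle, 130 mm tall, 60 mm in diameter. Origin at the centre of its underside.
- pot: Bystander: steel cup, 50 mm tall, 70 mm in diameter. Origin at the centre of its underside.
- wrench: Bystander: wrench 150 mm long, lying. Origin at its underside.
- angle_block: Bystander: dark steel block 60 x 60 x 45 mm. Origin at the centre of its underside.
There are look-alikes about, which are no part of the job. Leave any red look-alike of the fixture alone. What is shaped like the spindle but turquoise is not meant.

How it is judged:
By the outcome, as a careful person would: the job done as asked, in the order asked, and still so for the second after the job is handed in, with the robot touching nothing.
It also fails if it takes over 58 s, if anything falls off the work surface, if the arm or the gripper's body presses on something with over 40 N, if the wrist force passes 120 N, or if a joint passes its speed limit or range.

ROBOT

A 6-joint arm with a two-finger parallel gripper is mounted at the origin on the work surface. World frame = base frame: x ahead of the robot, y to its left, z up, the work surface at z = 0. Lengths are in m, angles in rad, forces in N, time in s.
With the tool pointing down it reaches from about 0.375 to 0.825 m from the base axis. Payload 5.5 kg.
Tool frame: the origin (TCP) lies on the mounting face of the last link; the fingertips stand 173 mm ahead of it and the grasp point (between the pads) lies 155 mm ahead of it; z points along the fingers, y is the line along which they close (so a half turn about z gives the same grasp; the last joint's range is limited). The gripper opens to 85 mm and grips with 20 to 120 N. Pads are 22 mm wide; open, the fingers measure 114 mm over their backs; the gripper's body (76 mm by 85 mm) begins 54 mm behind the grasp point. The pads swing forward as they close: fully open they stand 13 mm farther back than shut.
Start: joints at [-1.346, 0.314, -0.047, 1.21, 0, 1.571], TCP at [0.134, -0.585, 0.405] pointing down, gripper open.
Joint ranges: [-2.67, 2.67], [-0.69, 1.73], [-1.03, 1.25], [-2.08, 2.16], [-1.42, 1.45], [-3.14, 3.14]. Speed limits (rad/s): [2.39, 2.39, 3.01, 3.14, 3.14, 3.14].

INTERFACE

Orientations are given as [roll, pitch, yaw] about the fixed x, y, z axes, in that order (R = Rz(yaw) Ry(pitch) Rx(roll)).
In Python, from station import arm gives the robot as it stands.
- The arm moves only by the tool drive_tool, never from a script. Its arguments are lists of equal length, an entry for each row: "claw": the finger opening in m, from 0 to 0.0854; "dp": the shift along the tool's x, y, z in m, a list of three; "rot": the turn, a rotation vector about the tool's x, y, z in rad, a list of three. In form: {"claw": [claw, ...], "dp": [[tx, ty, tz], ...], "rot": [[ax, ay, az], ...]}. A call has 1 to 5 rows; each row shifts and turns the commanded pose from where the row before left it, along the tool's axes as they then stand; what a row does not reach is not made up. A row lasts 1/12 s, in which the tool goes at most 41.7 mm and 7.16 degrees, less where a joint would pass 70% of its speed; a pose out of reach is approached as far as the arm can. A call is refused whole if a number of a shift passes 0.0417 or a number of a turn 0.125, either way. A call with a gripper value outside its range is refused whole. The fingers move at their own pace and stop on an object; "grip_force" is the grip in N (left out, the last holds). Time passes only in rows, so rows that do not move let the fingers close. It gives the time, the measured TCP pose, the force, the opening and the grip force at its end, in the units of the state.
- arm.state(): the state, without advancing time (a new reading comes with each control period).
- arm.snapshot(name): name is "side" or "top" or "wrist"; returns a dict with "image" (384x512x3 uint8, red, green, blue), "depth" (384x512 float32, m along the optical axis (not along the pixel's ray), 0 where there is no reading), "fx", "fy", "cx", "cy" (pixels), "extrinsics" (4x4, takes a point from camera to world coordinates). Camera axes: x right, y up, looking along -z (the intrinsics and any distortion apply to the point x, -y, -z); pixel columns grow to the right and rows downward; lengths in m; the calibration is good to about 2 mm. The wrist camera is an equidistant fisheye: a pixel r from the principal point sees the ray r / f radians off the axis. A picture is of the moment at which its call begins.
- arm.hand_in(): hands the job in; it is judged then, once.
The state is a dict: "time": time; "joint_positions": joint angles; "qvel": joint speeds; "tau": joint torques, N m; "ee_pos": TCP position; "tool_rot": TCP orientation; "wrist_force": force on the tool from outside, world axes, zero at the start; "moment": the same for the moment, N m; "finger_gap": finger opening in m; "grasp_force": force on a finger pad.
Only numpy, scipy, OpenCV 4.12 (cv2) and the standard library are available. Lean on these libraries where they do the work, as an engineer would, in place of code of your own. Each camera call takes 0.05 s, during which the arm holds its last target. There are 200 camera calls.

## Working session

There is one attempt and no reset: what is moved stays moved. The work goes in short steps, Python scripts to look and compute and a tool call to move; the robot and the scene stay as the last step left them, time stands still between calls to the robot, and variables do not carry over. Pictures are saved under pics/ and viewed, at most 10 in all, crops included, and the job is handed in when it is done.

Besides the shell and the picture viewer there is one more tool, called after "Request:" by a JSON object that holds its "name" and its "arguments". drive_tool: Moves the arm, as the interface text tells. Its arguments: {"type":"object","properties":{"claw":{"type":"array","items":{"type":"number"}},"dp":{"type":"array","items":{"type":"array","items":{"type":"number"}}},"rot":{"type":"array","items":{"type":"array","items":{"type":"number"}}},"grip_force":{"type":"number"}},"required":["claw","dp","rot"]}

```bash
ls; mkdir -p pics; python3 - <<'E'
from station import arm
import cv2,numpy as np
s=arm.state(); print({k:np.round(v,3).tolist() for k,v in s.items()})
for n in ["side","top"]:
    d=arm.snapshot(n); cv2.imwrite(f"pics/{n}0.png",cv2.resize(d["image"][:,:,::-1],(800,600),interpolation=cv2.INTER_CUBIC)); np.savez(f"{n}0.npz",**d)
    print(n,d["fx"],d["fy"],d["cx"],d["cy"],np.round(d["extrinsics"],4).tolist(),[k for k in d])
E
```

```text
pics
{'time': 0.0, 'joint_positions': [-1.346, 0.314, -0.048, 1.21, 0.0, 1.571], 'qvel': [0.003, 0.0, -0.0, -0.0, -0.001, -0.002], 'tau': [0.0, -53.959, 33.975, 0.019, 0.0, -0.0], 'ee_pos': [0.134, -0.585, 0.404], 'tool_rot': [-3.14, -0.0, 0.225], 'wrist_force': [0.27, -0.616, 0.446], 'moment': [0.051, 0.071, 0.047], 'grasp_force': 0.0, 'finger_gap': 0.085}
side 425.2052207703483 425.2052207703483 259.4564388403656 191.63705670436303 [[-0.9936, 0.0584, -0.0971, 0.4456], [-0.1133, -0.4956, 0.8612, 1.1577], [0.0022, 0.8666, 0.499, 0.7722], [0.0, 0.0, 0.0, 1.0]] ['image', 'depth', 'fx', 'fy', 'cx', 'cy', 'extrinsics']
top 358.03174607672537 358.03174607672537 248.80623243052872 190.10537294565296 [[0.0085, 0.9886, -0.15, 0.4352], [-0.9993, 0.0139, 0.0349, 0.0013], [0.0366, 0.1496, 0.9881, 1.0971], [0.0, 0.0, 0.0, 1.0]] ['image', 'depth', 'fx', 'fy', 'cx', 'cy', 'extrinsics']
```

View pics/top0.png

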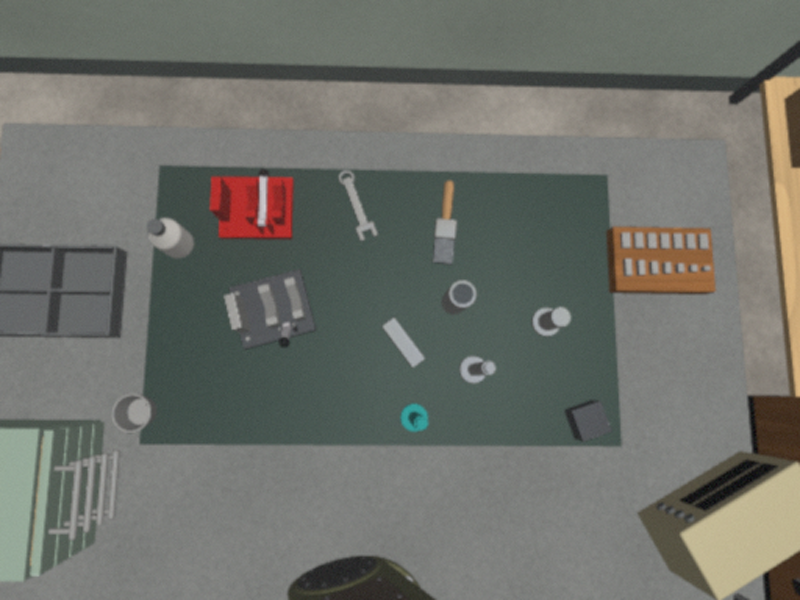

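View pics/side0.png

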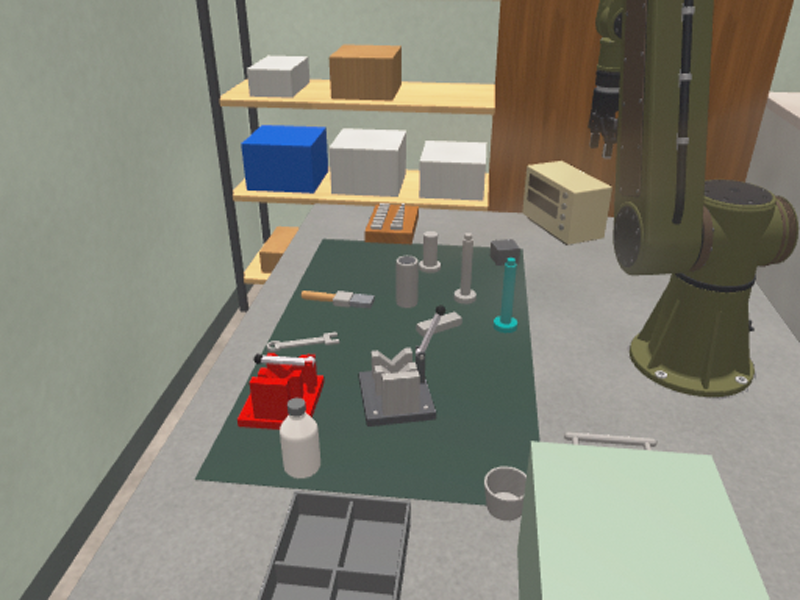

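The top view shows the fixture at (270,310) with its stop to the left, along world +y. The arm knob is at (284,341) and the slim steel spindle at (472..488,369). The hub is at (548,320), and the turquoise decoy and red fixture are clearly separate. The side view has the spindle foot at (466,295) and top at (468,237), with the hold-down arm leaning back toward the robot, knob at (440,311). Next I'll measure by depth from both views.

```bash
cat > h.py <<'E'
import numpy as np,cv2
from scipy.optimize import least_squares
from scipy.spatial.transform import Rotation as Ro
def cloud(d):
    v,u=np.mgrid[0:384,0:512]; z=d["depth"]; 
    P=np.stack([(u-d["cx"])/d["fx"]*z,-(v-d["cy"])/d["fy"]*z,-z],-1)
    E=d["extrinsics"]; return P@E[:3,:3].T+E[:3,3], z>0
def sel(P,m,c,r):
    return P[m&(np.hypot(P[...,0]-c[0],P[...,1]-c[1])<r)&(P[...,2]>-.02)]
E
python3 - <<'E'
from h import *
D={n:np.load(f"{n}0.npz") for n in("top","side")}
C={n:cloud(D[n]) for n in D}
P=C["top"][0]
for nm,(u,v) in dict(sp_top=(488,368),sp_fl=(466,370),bench=(360,400),knob=(284,342),r1=(268,303),r2=(293,297),stop=(233,310),base=(300,325)).items():
    print(nm,np.round(P[int(v/1.5625),int(u/1.5625)],4))
for n in C:
    P,m=C[n]; s0=C["top"][0][int(368/1.5625),int(488/1.5625)]
    S=sel(P,m,s0[:2],.045)
    for lo,hi in((-.02,.005),(.005,.03),(.03,.15),(.15,.19)):
        q=S[(S[:,2]>lo)&(S[:,2]<hi)]
        if len(q): print(n,lo,len(q),np.round(q.mean(0),4),np.round(np.median(q,0),4),np.round(q.min(0),4),np.round(q.max(0),4))
    q=S[(S[:,2]>.03)&(S[:,2]<.15)]
    f=least_squares(lambda p:np.hypot(q[:,0]-p[0],q[:,1]-p[1])-.012,s0[:2],loss="soft_l1",f_scale=.002)
    print(n,"axis",np.round(f.x,4),"rms",np.sqrt(np.mean(f.fun**2)))
    F=sel(P,m,C["top"][0][int(310/1.5625),int(270/1.5625)][:2],.14)
    F=F[F[:,2]>.008]
    r=cv2.minAreaRect(F[F[:,2]<.03][:,:2].astype(np.float32)); print(n,"base rect",r,len(F))
    print(np.histogram(F[:,2],bins=np.arange(.0,.2,.01)))
E
```

```text
sp_top [ 0.461  -0.1975  0.1633]
sp_fl [ 0.4616 -0.1866  0.0148]
bench [ 4.003e-01  1.750e-02 -1.000e-04]
knob [0.5007 0.1418 0.1746]
r1 [0.5817 0.1917 0.055 ]
r2 [0.5915 0.1458 0.053 ]
stop [0.5611 0.2447 0.0955]
base [0.5417 0.1332 0.023 ]
top -0.02 398 [ 0.4603 -0.1918  0.0008] [ 0.4587 -0.1886  0.0008] [ 0.4168 -0.2414 -0.0045] [ 0.5049 -0.1549  0.0048]
top 0.005 155 [ 0.4592 -0.1932  0.0139] [ 0.4585 -0.1902  0.0139] [ 0.4288 -0.2245  0.005 ] [ 0.4986 -0.1666  0.0293]
top 0.03 67 [ 0.4589 -0.1905  0.0934] [ 0.4587 -0.1898  0.0934] [ 0.4486 -0.1977  0.0325] [ 0.4715 -0.1872  0.1497]
top 0.15 62 [ 0.4603 -0.1978  0.1605] [ 0.4609 -0.1973  0.1633] [ 0.4507 -0.2102  0.15  ] [ 0.4717 -0.1888  0.1686]
top axis [ 0.4603 -0.2   ] rms 0.0003582141561003458
top base rect ((0.5736945867538452, 0.19078005850315094), (0.12450806796550751, 0.14247597754001617), 16.064842224121094) 2076
(array([   5, 1006,  260,   43,   80,  124,  153,  117,   55,  162,    7,
          4,    6,    6,    7,    2,    5,   34,    0]), array([0.  , 0.01, 0.02, 0.03, 0.04, 0.05, 0.06, 0.07, 0.08, 0.09, 0.1 ,
      
[... 256 characters left out ...]
37  0.0054] [ 0.4833 -0.1743  0.0292]
side 0.03 201 [ 0.4598 -0.193   0.0916] [ 0.4596 -0.1931  0.0911] [ 0.4483 -0.2102  0.0301] [ 0.4717 -0.1832  0.1499]
side 0.15 30 [ 0.4601 -0.1968  0.157 ] [ 0.4605 -0.1965  0.1564] [ 0.4499 -0.2056  0.1502] [ 0.4709 -0.1892  0.1647]
side axis [ 0.4599 -0.2019] rms 0.002586791249047287
side base rect ((0.5734156370162964, 0.18992505967617035), (0.12355984002351761, 0.1486876904964447), 15.878239631652832) 1889
(array([ 29, 586, 103, 110, 165, 183, 225, 121, 110, 141,  14,  16,  12,
        13,  17,  13,  18,  13,   0]), array([0.  , 0.01, 0.02, 0.03, 0.04, 0.05, 0.06, 0.07, 0.08, 0.09, 0.1 ,
       0.11, 0.12, 0.13, 0.14, 0.15, 0.16, 0.17, 0.18, 0.19]))
```

```bash
cat >> h.py <<'E'
from scipy.linalg import expm,logm
def pose(s):
    T=np.eye(4); T[:3,:3]=Ro.from_euler("xyz",s["tool_rot"]).as_matrix(); T[:3,3]=s["ee_pos"]; return T
def plan(T0,T1,N):
    L=np.real(logm(np.linalg.inv(T0)@T1))/N; S=expm(L)
    print("N",N,"dp",np.round(S[:3,3],4).tolist(),"rot",np.round(Ro.from_matrix(S[:3,:3]).as_rotvec(),4).tolist())
YAW=np.deg2rad(16.06); O=np.array([.5762,.1821,0]); XF=np.array([np.cos(YAW),np.sin(YAW),0]); YF=np.array([-np.sin(YAW),np.cos(YAW),0])
def w(x,y,z): return O+XF*x+YF*y+np.array([0,0,z])   # fixture m -> world
def target(g,tilt,back=.155):   # grasp point world, tilt: + towards YF
    z=np.array([0,0,-1])*np.cos(tilt)+YF*np.sin(tilt); T=np.eye(4)
    T[:3,:3]=np.c_[np.cross(XF,z),XF,z]; T[:3,3]=np.asarray(g)-back*z; return T
E
python3 - <<'E'
from h import *
from station import arm
D={n:np.load(f"{n}0.npz") for n in("top","side")}
for n in D:
    P,m=cloud(D[n]); F=sel(P,m,O[:2],.12)-O; F=np.c_[F@XF,F@YF,F[:,2]]
    for lo,hi in((-.002,.018),(-.05,-.032)):
        q=F[(F[:,1]>lo+.003)&(F[:,1]<hi-.003)&(F[:,2]>.044)&(F[:,2]<.068)&(abs(F[:,0])<.026)]
        f=least_squares(lambda p:(p[1]+abs(q[:,0]-p[0])-q[:,2]),[0,.046],loss="soft_l1",f_scale=.002); print(n,"V x0,zb",np.round(f.x,4),len(q),np.std(f.fun))
    q=F[(F[:,2]>.092)&(F[:,2]<.1)&(abs(F[:,0])<.04)&(F[:,1]>.04)]; print("stop top y",np.percentile(q[:,1],[2,50,98]).round(4),"x",np.percentile(q[:,0],[2,98]).round(4))
    q=F[(F[:,2]>.155)]; print("knob",np.median(q,0).round(4),q.max(0).round(4))
    for nm,c in dict(cyl=(455,300),hub=(548,320),par=(403,342)).items():
        c0=cloud(D["top"])[0][int(c[1]/1.5625),int(c[0]/1.5625)]; q=sel(P,m,c0[:2],.06); q=q[q[:,2]>.012]; print(nm,q.min(0).round(3),q.max(0).round(3))
s=arm.state(); T0=pose(s); sp=np.array([.460,-.2005,.128])
T1=target(sp,-np.pi/4); pre=target(sp,-np.pi/4,.155+.09)
print("pre",pre[:3,3],"grasp",T1[:3,3]); plan(T0,pre,20); print("via mid z", [expm(np.real(logm(np.linalg.inv(T0)@pre))*t)[:3,3]@T0[:3,:3].T+T0[:3,3] for t in(.25,.5,.75)])
E
```

```text
top V x0,zb [0.0002 0.0457] 72 0.0019359604610242884
top V x0,zb [-0.0001  0.0463] 60 0.0022692389075155387
stop top y [0.0579 0.0666 0.0752] x [-0.0308  0.0308]
knob [-0.0854 -0.0176  0.1728] [-0.0756 -0.0091  0.1781]
cyl [ 0.568 -0.189  0.014] [ 0.616 -0.139  0.117]
hub [ 0.53  -0.37   0.012] [ 0.582 -0.32   0.1  ]
par [ 0.464 -0.104  0.013] [ 0.557 -0.023  0.025]
side V x0,zb [-0.0009  0.0444] 16 0.001042503972502817
side V x0,zb [-0.0005  0.0428] 60 0.006123507059839764
stop top y [0.0563 0.0669 0.0762] x [-0.031   0.0297]
knob [-0.0836 -0.013   0.1664] [-0.0775 -0.0086  0.177 ]
cyl [ 0.568 -0.186  0.013] [ 0.618 -0.135  0.112]
hub [ 0.538 -0.365  0.012] [ 0.577 -0.32   0.095]
par [ 0.464 -0.102  0.012] [ 0.556 -0.023  0.022]
pre [ 0.4120739  -0.03402     0.30124116] grasp [ 0.42967941 -0.09517592  0.23760155]
N 20 dp [0.0344, -0.0049, -0.0083] rot [-0.0318, -0.0301, -0.0767]
via mid z [array([ 0.28455254, -0.49659906,  0.4325087 ]), array([ 0.39203842, -0.35615449,  0.42465804]), array([ 0.43693944, -0.19112633,  0.37895106])]
```

Request:
{"name": "drive_tool", "arguments": {"claw": [0.07,0.07,0.07,0.07,0.07], "dp": [[0.0344,-0.0049,-0.0083],[0.0344,-0.0049,-0.0083],[0.0344,-0.0049,-0.0083],[0.0344,-0.0049,-0.0083],[0.0344,-0.0049,-0.0083]], "rot": [[-0.0318,-0.0301,-0.0767],[-0.0318,-0.0301,-0.0767],[-0.0318,-0.0301,-0.0767],[-0.0318,-0.0301,-0.0767],[-0.0318,-0.0301,-0.0767]]}}

```text
time: 0.52
ee_pos: [0.2861, -0.4959, 0.4333]
tool_rot: [3.012, 0.178, 0.602]
wrist_force: [0.6, -0.7, -0.0]
finger_gap: 0.0698
grasp_force: 0.0
```

Request:
{"name": "drive_tool", "arguments": {"claw": [0.07,0.07,0.07,0.07,0.07], "dp": [[0.0344,-0.0049,-0.0083],[0.0344,-0.0049,-0.0083],[0.0344,-0.0049,-0.0083],[0.0344,-0.0049,-0.0083],[0.0344,-0.0049,-0.0083]], "rot": [[-0.0318,-0.0301,-0.0767],[-0.0318,-0.0301,-0.0767],[-0.0318,-0.0301,-0.0767],[-0.0318,-0.0301,-0.0767],[-0.0318,-0.0301,-0.0767]]}}

```text
time: 0.93
ee_pos: [0.3933, -0.3545, 0.425]
tool_rot: [2.956, 0.389, 0.971]
wrist_force: [1.0, -0.5, 0.2]
finger_gap: 0.0701
grasp_force: 0.0
```

Request:
{"name": "drive_tool", "arguments": {"claw": [0.07,0.07,0.07,0.07,0.07], "dp": [[0.0344,-0.0049,-0.0083],[0.0344,-0.0049,-0.0083],[0.0344,-0.0049,-0.0083],[0.0344,-0.0049,-0.0083],[0.0344,-0.0049,-0.0083]], "rot": [[-0.0318,-0.0301,-0.0767],[-0.0318,-0.0301,-0.0767],[-0.0318,-0.0301,-0.0767],[-0.0318,-0.0301,-0.0767],[-0.0318,-0.0301,-0.0767]]}}

```text
time: 1.35
ee_pos: [0.4375, -0.1891, 0.3787]
tool_rot: [2.988, 0.605, 1.372]
wrist_force: [1.7, 0.1, -0.5]
finger_gap: 0.0701
grasp_force: 0.0
```

Request:
{"name": "drive_tool", "arguments": {"claw": [0.07,0.07,0.07,0.07,0.07], "dp": [[0.0344,-0.0049,-0.0083],[0.0344,-0.0049,-0.0083],[0.0344,-0.0049,-0.0083],[0.0344,-0.0049,-0.0083],[0.0344,-0.0049,-0.0083]], "rot": [[-0.0318,-0.0301,-0.0767],[-0.0318,-0.0301,-0.0767],[-0.0318,-0.0301,-0.0767],[-0.0318,-0.0301,-0.0767],[-0.0318,-0.0301,-0.0767]]}}

```text
time: 1.77
ee_pos: [0.4119, -0.032, 0.3004]
tool_rot: [-3.141, 0.788, 1.856]
wrist_force: [0.0, 0.7, -0.3]
finger_gap: 0.0701
grasp_force: 0.0
```

```bash
python3 - <<'E'
from h import *
from station import arm
s=arm.state(); T0=pose(s); print(s["ee_pos"],np.round(s["joint_positions"],3))
sp=np.array([.460,-.2005,.128]); pre=target(sp,-np.pi/4,.245); print(pre[:3,3])
plan(T0,target(sp,-np.pi/4),6)
d=arm.snapshot("wrist"); cv2.imwrite("pics/w1.png",d["image"][:,:,::-1])
E
```

```text
[ 0.41186655 -0.03204106  0.30036235] [ 0.195  0.025 -0.769  0.688 -0.784  1.444]
[ 0.4120739  -0.03402     0.30124116]
N 6 dp [-0.0003, -0.0001, 0.0151] rot [0.0005, 0.0004, 0.0005]
```

Request:
{"name": "drive_tool", "arguments": {"claw": [0.07,0.07,0.07,0.07,0.07], "dp": [[-0.0003,0,0.018],[-0.0003,0,0.018],[-0.0003,0,0.018],[-0.0003,0,0.018],[-0.0003,0,0.018]], "rot": [[0,0,0],[0,0,0],[0,0,0],[0,0,0],[0,0,0]]}}

```text
time: 2.23
ee_pos: [0.43, -0.0964, 0.2377]
tool_rot: [-3.141, 0.786, 1.852]
wrist_force: [-0.0, 0.5, -1.1]
finger_gap: 0.0702
grasp_force: 0.0
```

```bash
python3 - <<'E'
from h import *
from station import arm
s=arm.state(); T0=pose(s); print(s["ee_pos"],s["wrist_force"])
sp=np.array([.460,-.2005,.128]); plan(T0,target(sp,-np.pi/4),1)
d=arm.snapshot("wrist"); cv2.imwrite("pics/w2.png",d["image"][:,:,::-1])
E
```

```text
[ 0.4300116  -0.09636947  0.23769209] [-0.00392551  0.46479287 -1.14473285]
N 1 dp [0.0009, 0.0, -0.0008] rot [-0.0, 0.0006, 0.0005]
```

View pics/w2.png

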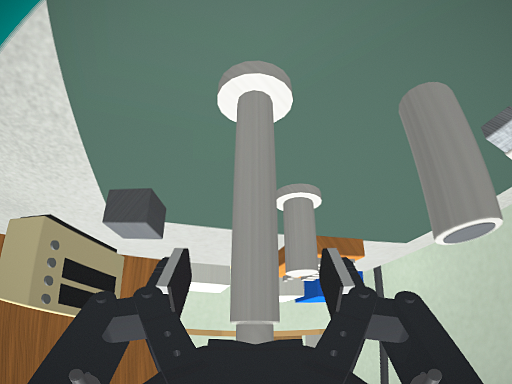

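The wrist view shows the slim spindle centred between the pads (x≈255, flange at (255,90)). The hub is behind it and the cylinder off to the right, clear of the fingers. Closing now.

Request:
{"name": "drive_tool", "arguments": {"claw": [0.03,0.02,0.01,0.01,0.01], "dp": [[0,0,0],[0,0,0],[0,0,0],[0,0,0],[0,0,0]], "rot": [[0,0,0],[0,0,0],[0,0,0],[0,0,0],[0,0,0]], "grip_force": 90}}

```text
time: 2.7
ee_pos: [0.4303, -0.0955, 0.2391]
tool_rot: [3.141, 0.787, 1.852]
wrist_force: [-2.1, 2.0, 4.1]
finger_gap: 0.0221
grasp_force: 87.8
```

Request:
{"name": "drive_tool", "arguments": {"claw": [0.01,0.01,0.01], "dp": [[0,0,0],[0,0,0],[0,0,0]], "rot": [[0,0,0],[0,0,0],[0,0,0]]}}

```text
time: 2.95
ee_pos: [0.4303, -0.0957, 0.2391]
tool_rot: [3.141, 0.788, 1.851]
wrist_force: [-2.4, 2.1, 6.1]
finger_gap: 0.0214
grasp_force: 87.7
```

Request:
{"name": "drive_tool", "arguments": {"claw": [0.01,0.01,0.01,0.01], "dp": [[-0.004,0,-0.004],[-0.006,0,-0.006],[-0.006,0,-0.006],[0,0,0]], "rot": [[0,0,0],[0,0,0],[0,0,0],[0,0,0]]}}

```text
time: 3.28
ee_pos: [0.4308, -0.0957, 0.2628]
tool_rot: [3.138, 0.787, 1.849]
wrist_force: [0.1, 0.9, -3.8]
finger_gap: 0.0215
grasp_force: 88.4
```

```bash
python3 - <<'E'
from h import *
from station import arm
s=arm.state(); print(s["ee_pos"],s["wrist_force"],s["moment"],s["finger_gap"])
d=arm.snapshot("wrist"); a=d["image"][:,:,::-1]
d=arm.snapshot("side"); np.savez("side1.npz",**d); b=cv2.resize(d["image"][120:230,250:396,::-1],(510,384),interpolation=cv2.INTER_CUBIC)
cv2.imwrite("pics/w3.png",cv2.resize(np.hstack([a,b]),(800,300)))
E
```

```text
[ 0.43080819 -0.09570665  0.26276703] [ 0.05837642  0.91581586 -3.80125455] [1.16144427 0.29453041 0.01648882] 0.0214665607693868
```

View pics/w3.png

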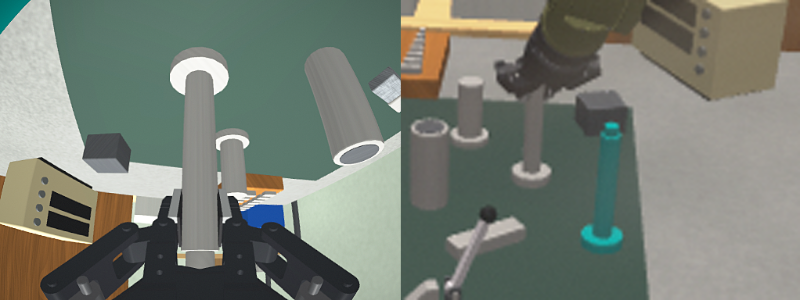

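```bash
cat >> h.py <<'E'
def gpose(p,r): return pose(dict(tool_rot=r,ee_pos=p))
TG=gpose([.4303,-.0957,.2391],[3.141,.788,1.851]); TS=np.eye(4); TS[:3,3]=[.460,-.2005,0]
REL=np.linalg.inv(TG)@TS     # spindle in tool
E
python3 - <<'E'
from h import *
from station import arm
T0=pose(arm.state()); T1=T0.copy(); T1[2,3]+=.15
A=T1.copy(); A=target(w(0,-.08,.20),np.pi/4)
# put spindle at wanted pose: axis -YF (z), foot at fixture y=.048
S=np.eye(4); S[:3,2]=-YF; S[:3,1]=XF; S[:3,0]=np.cross(XF,-YF); 
cur=T1@REL
# choose x-axis of spindle consistent: rotate about XF by 90deg*
R=Ro.from_rotvec(XF*np.pi/2).as_matrix(); 
S=np.eye(4); S[:3,:3]=R@TS[:3,:3]; print("axis",S[:3,2],-YF)
S[:3,3]=w(0,.048,.19); A=S@np.linalg.inv(REL); print("A",A[:3,3],Ro.from_matrix(A[:3,:3]).as_euler("xyz"))
plan(T0,T1,6); N=24; plan(T1,A,N)
L=np.real(logm(np.linalg.inv(T1)@A))
for t in np.linspace(0,1,9):
    T=T1@expm(L*t); B=T@REL; print(np.round(t,2),"tcp",T[:3,3].round(3),"foot",B[:3,3].round(3),"tip",(B[:3,3]+.165*B[:3,2]).round(3))
E
```

```text
axis [ 0.27664384 -0.96097252  0.        ] [ 0.27664384 -0.96097252 -0.        ]
A [ 0.62950041 -0.00141697  0.29892624] [ 3.1411357  -0.78279632  1.8510005 ]
N 6 dp [-0.0177, 0.0, -0.0177] rot [0.0, 0.0, 0.0]
N 24 dp [0.0018, 0.0091, 0.0052] rot [0.0, 0.0654, 0.0]
0.0 tcp [ 0.43  -0.096  0.412] foot [ 0.46  -0.2    0.172] tip [ 0.46  -0.2    0.337]
0.12 tcp [ 0.458 -0.094  0.396] foot [ 0.474 -0.152  0.14 ] tip [ 0.483 -0.183  0.302]
0.25 tcp [ 0.485 -0.089  0.38 ] foot [ 0.487 -0.098  0.118] tip [ 0.505 -0.159  0.27 ]
0.38 tcp [ 0.511 -0.082  0.364] foot [ 0.499 -0.041  0.105] tip [ 0.524 -0.129  0.242]
0.5 tcp [ 0.536 -0.071  0.348] foot [0.511 0.018 0.102] tip [ 0.543 -0.095  0.218]
0.62 tcp [ 0.561 -0.057  0.333] foot [0.522 0.076 0.11 ] tip [ 0.56  -0.056  0.201]
0.75 tcp [ 0.584 -0.041  0.319] foot [0.534 0.131 0.127] tip [ 0.576 -0.015  0.19 ]
0.88 tcp [ 0.607 -0.022  0.308] foot [0.548 0.183 0.154] tip [0.593 0.027 0.187]
1.0 tcp [ 0.63  -0.001  0.299] foot [0.563 0.228 0.19 ] tip [0.609 0.07  0.19 ]
```

```bash
cat >> h.py <<'E'
def lay(y,z,x=0,R0=None):
    S=np.eye(4); S[:3,:3]=Ro.from_rotvec(XF*np.pi/2).as_matrix(); S[:3,3]=w(x,y,z); return S@np.linalg.inv(REL)
E
python3 - <<'E'
from h import *
from station import arm
T0=pose(arm.state()); T1=T0.copy(); T1[2,3]+=.1414*.0175*10*6/.99/ (.1414*10) *1.414
print(T1[2,3]-T0[2,3]); A=lay(.046,.30)
plan(T1,A,25); L=np.real(logm(np.linalg.inv(T1)@A))
for t in (.4,.6,.7,.8,.9,1):
    T=T1@expm(L*t); B=T@REL; print(t,"tcp",T[:3,3].round(3),"foot",B[:3,3].round(3),"tip",(B[:3,3]+.165*B[:3,2]).round(3))
E
```

```text
0.14996969696969698
N 25 dp [0.0015, 0.0087, 0.0001] rot [0.0, 0.0628, 0.0]
0.4 tcp [ 0.51  -0.06   0.404] foot [ 0.496 -0.009  0.146] tip [ 0.522 -0.102  0.28 ]
0.6 tcp [ 0.55  -0.04   0.403] foot [0.514 0.084 0.175] tip [ 0.551 -0.044  0.272]
0.7 tcp [ 0.57  -0.031  0.404] foot [0.524 0.126 0.198] tip [ 0.565 -0.015  0.273]
0.8 tcp [ 0.59  -0.021  0.405] foot [0.536 0.165 0.228] tip [0.579 0.014 0.279]
0.9 tcp [ 0.61  -0.012  0.407] foot [0.549 0.198 0.262] tip [0.594 0.042 0.288]
1 tcp [ 0.63  -0.003  0.409] foot [0.563 0.226 0.3  ] tip [0.609 0.068 0.3  ]
```

Request:
{"name": "drive_tool", "arguments": {"claw": [0.01,0.01,0.01,0.01,0.01], "dp": [[-0.012,0,-0.012],[-0.02,0,-0.02],[-0.025,0,-0.025],[-0.025,0,-0.025],[-0.022,0,-0.022]], "rot": [[0,0,0],[0,0,0],[0,0,0],[0,0,0],[0,0,0]]}}

```text
time: 3.8
ee_pos: [0.4297, -0.0957, 0.4097]
tool_rot: [-3.141, 0.786, 1.851]
wrist_force: [0.7, -0.4, -3.3]
finger_gap: 0.0215
grasp_force: 88.5
```

Request:
{"name": "drive_tool", "arguments": {"claw": [0.01,0.01,0.01,0.01,0.01], "dp": [[0.0015,0.0145,0.0001],[0.0015,0.0145,0.0001],[0.0015,0.0145,0.0001],[0.0015,0.0145,0.0001],[0.0015,0.0145,0.0001]], "rot": [[0,0.0628,0],[0,0.0628,0],[0,0.0628,0],[0,0.0628,0],[0,0.0628,0]]}}

```text
time: 4.22
ee_pos: [0.4985, -0.0699, 0.4026]
tool_rot: [-3.141, 0.469, 1.852]
wrist_force: [0.5, -0.1, -3.1]
finger_gap: 0.0219
grasp_force: 88.9
```

Request:
{"name": "drive_tool", "arguments": {"claw": [0.01,0.01,0.01,0.01,0.01], "dp": [[0.0015,0.0145,0.0001],[0.0015,0.0145,0.0001],[0.0015,0.0145,0.0001],[0.0015,0.0145,0.0001],[0.0015,0.0145,0.0001]], "rot": [[0,0.0628,0],[0,0.0628,0],[0,0.0628,0],[0,0.0628,0],[0,0.0628,0]]}}

```text
time: 4.63
ee_pos: [0.5665, -0.0435, 0.3993]
tool_rot: [-3.14, 0.156, 1.851]
wrist_force: [-0.4, 0.2, -3.1]
finger_gap: 0.022
grasp_force: 88.9
```

Request:
{"name": "drive_tool", "arguments": {"claw": [0.01,0.01,0.01,0.01,0.01], "dp": [[0.0015,0.0145,0.0001],[0.0015,0.0145,0.0001],[0.0015,0.0145,0.0001],[0.0015,0.0145,0.0001],[0.0015,0.0145,0.0001]], "rot": [[0,0.0628,0],[0,0.0628,0],[0,0.0628,0],[0,0.0628,0],[0,0.0628,0]]}}

```text
time: 5.05
ee_pos: [0.6342, -0.0164, 0.3984]
tool_rot: [-3.14, -0.157, 1.851]
wrist_force: [0.3, 0.5, -4.2]
finger_gap: 0.0214
grasp_force: 89.0
```

Request:
{"name": "drive_tool", "arguments": {"claw": [0.01,0.01,0.01,0.01,0.01], "dp": [[0.0015,0,0.0001],[0.0015,0,0.0001],[0.0015,0,0.0001],[0.0015,0,0.0001],[0.0015,0,0.0001]], "rot": [[0,0.0628,0],[0,0.0628,0],[0,0.0628,0],[0,0.0628,0],[0,0.0628,0]]}}

```text
time: 5.47
ee_pos: [0.6317, -0.0097, 0.3999]
tool_rot: [-3.14, -0.47, 1.851]
wrist_force: [-0.1, -0.0, -4.9]
finger_gap: 0.0214
grasp_force: 89.2
```

Request:
{"name": "drive_tool", "arguments": {"claw": [0.01,0.01,0.01,0.01,0.01], "dp": [[0.0015,0,0.0001],[0.0015,0,0.0001],[0.0015,0,0.0001],[0.0015,0,0.0001],[0.0015,0,0.0001]], "rot": [[0,0.0628,0],[0,0.0628,0],[0,0.0628,0],[0,0.0628,0],[0,0.0628,0]]}}

```text
time: 5.88
ee_pos: [0.6299, -0.0036, 0.4037]
tool_rot: [-3.14, -0.784, 1.851]
wrist_force: [-0.2, 0.8, -3.6]
finger_gap: 0.0216
grasp_force: 89.3
```

```bash
cat > insp.py <<'E'
from h import *
from station import arm
def axis(tag):
    s=arm.state(); T=pose(s); B=T@REL; print("ee",s["ee_pos"].round(4),s["tool_rot"],"j",np.round(s["joint_positions"],2),"F",np.round(s["wrist_force"],1))
    e=np.array([B[:3,3],B[:3,3]+.165*B[:3,2]]); f=lambda p:np.round(np.c_[(p-O)@XF,(p-O)@YF,p[:,2]],4).tolist()
    print("pred foot,tip",f(e))
    Q=[]
    for n in("top","side"):
        d=arm.snapshot(n); np.savez(f"{n}_{tag}.npz",**d); P,m=cloud(d); q=P[m]-e[0]; a=B[:3,2]
        t=q@a; r=np.linalg.norm(q-np.outer(t,a),axis=1); Q.append((n,q[(t>.022)&(t<.10)&(r<.03)]+e[0],q[(t>-.01)&(t<.02)&(r<.045)]+e[0]))
    def res(p,q):
        c=e[0]+XF*p[0]+np.array([0,0,p[1]]); a=B[:3,2]+XF*p[2]+np.array([0,0,p[3]]); a=a/np.linalg.norm(a); v=q-c
        return np.linalg.norm(np.cross(v,a),axis=1)-.012
    for n,q,fl in Q+[("both",np.r_[Q[0][1],Q[1][1]],np.r_[Q[0][2],Q[1][2]])]:
        r=least_squares(res,[0,0,0,0],args=(q,),loss="soft_l1",f_scale=.002); p=r.x
        c=e[0]+XF*p[0]+np.array([0,0,p[1]]); a=B[:3,2]+XF*p[2]+np.array([0,0,p[3]]); a/=np.linalg.norm(a)
        t=(fl-c)@a; rr=np.linalg.norm(fl-c-np.outer(t,a),axis=1); k=(rr>.015)&(rr<.03)
        print(n,len(q),"rms",r.fun.std().round(4),"foot,tip",f(np.array([c,c+.165*a])),"flange t",np.percentile(t[k],[3,97]).round(4) if k.sum() else None)
E
python3 -c "
from insp import *
axis('A')"
```

```text
ee [ 0.6299 -0.0036  0.4037] [-3.14008915 -0.78367102  1.85111096] j [-0.17  0.57  0.22  1.62  0.69  0.98] F [-0.2  0.8 -3.6]
pred foot,tip [[-0.0007, 0.0459, 0.2949], [-0.0005, -0.1191, 0.2948]]
top 369 rms 0.0011 foot,tip [[0.0, 0.0459, 0.2924], [0.0006, -0.1191, 0.2935]] flange t [-0.0005  0.0133]
side 85 rms 0.0008 foot,tip [[-0.0008, 0.0459, 0.2904], [-0.0017, -0.1191, 0.2914]] flange t [-0.0021  0.0125]
both 454 rms 0.0013 foot,tip [[0.0001, 0.0459, 0.2926], [-0.0006, -0.1191, 0.2922]] flange t [-0.0018  0.0133]
```

Request:
{"name": "drive_tool", "arguments": {"claw": [0.01,0.01,0.01,0.01,0.01], "dp": [[-0.015,0,0.015],[-0.0217,0,0.0217],[-0.0217,0,0.0217],[-0.0217,0,0.0217],[-0.0217,0,0.0217]], "rot": [[0,0,0],[0,0,0],[0,0,0],[0,0,0],[0,0,0]]}}

```text
time: 6.4
ee_pos: [0.6299, -0.0036, 0.259]
tool_rot: [3.141, -0.779, 1.853]
wrist_force: [0.8, -0.8, -3.4]
finger_gap: 0.022
grasp_force: 89.6
```

Request:
{"name": "drive_tool", "arguments": {"claw": [0.01,0.01,0.01,0.01], "dp": [[-0.0217,0,0.0217],[-0.0197,0,0.0197],[-0.0087,0,0.0087],[0,0,0]], "rot": [[0,0,0],[0,0,0],[0,0,0],[0,0,0]]}}

```text
time: 6.73
ee_pos: [0.6285, -0.0034, 0.1864]
tool_rot: [-3.134, -0.783, 1.847]
wrist_force: [-0.4, 0.5, -3.4]
finger_gap: 0.0216
grasp_force: 89.2
```

```bash
python3 -c "
from insp import *
axis('B')
d=np.load('side_B.npz')['image'][190:300,200:330,::-1]; e=np.load('top_B.npz')['image'][150:240,130:236,::-1]
cv2.imwrite('pics/B.png',np.hstack([cv2.resize(d,(400,338)),cv2.resize(e,(398,338))]))"
```

```text
ee [ 0.6285 -0.0034  0.1864] [-3.13411924 -0.78280738  1.84702365] j [-0.17  0.74 -0.02  1.22  0.69  0.98] F [-0.4  0.5 -3.4]
pred foot,tip [[-0.0025, 0.0464, 0.0775], [-0.0023, -0.1186, 0.0775]]
top 391 rms 0.0058 foot,tip [[-0.0016, 0.0464, 0.0741], [-0.0022, -0.1186, 0.0745]] flange t [-0.0004  0.0134]
side 191 rms 0.0061 foot,tip [[0.0026, 0.0464, 0.0775], [-0.0057, -0.1182, 0.0702]] flange t [-0.0024  0.013 ]
both 582 rms 0.0059 foot,tip [[-0.0009, 0.0464, 0.075], [-0.0025, -0.1186, 0.0735]] flange t [-0.0019  0.0136]
```

View pics/B.png

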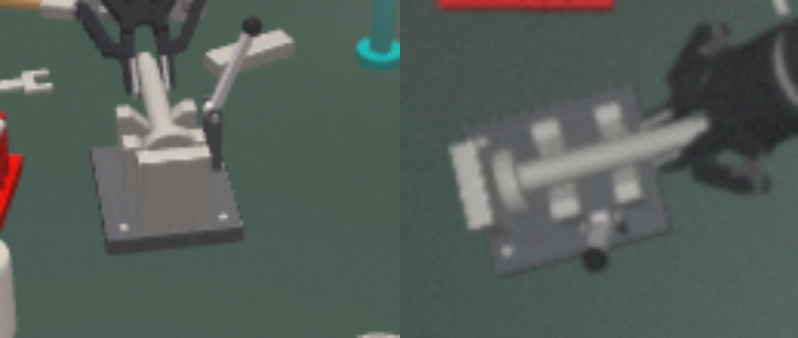

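The spindle lies level above the Vs, with its flange between the stop and first rest in both views. The hold-down arm stands clear. Now lowering it gently.

Request:
{"name": "drive_tool", "arguments": {"claw": [0.01,0.01,0.01,0.01,0.01], "dp": [[-0.002,0.0015,0.002],[-0.002,0,0.002],[-0.0014,0,0.0014],[-0.0007,0,0.0007],[0,0,0]], "rot": [[0,0,0],[0,0,0],[0,0,0],[0,0,0],[0,0,0]]}}

```text
time: 7.25
ee_pos: [0.6313, -0.0031, 0.1814]
tool_rot: [3.141, -0.783, 1.851]
wrist_force: [0.0, 0.0, -4.3]
finger_gap: 0.0217
grasp_force: 89.2
```

Request:
{"name": "drive_tool", "arguments": {"claw": [0.01,0.01,0.01], "dp": [[-0.0007,0,0.0007],[-0.0005,0,0.0005],[0,0,0]], "rot": [[0,0,0],[0,0,0],[0,0,0]]}}

```text
time: 7.5
ee_pos: [0.6312, -0.0031, 0.1794]
tool_rot: [-3.141, -0.784, 1.851]
wrist_force: [0.2, 0.3, -4.1]
finger_gap: 0.0221
grasp_force: 89.2
```

Request:
{"name": "drive_tool", "arguments": {"claw": [0.01,0.01,0.01], "dp": [[-0.0007,0,0.0007],[-0.0007,0,0.0007],[0,0,0]], "rot": [[0,0,0],[0,0,0],[0,0,0]]}}

```text
time: 7.75
ee_pos: [0.6311, -0.0031, 0.1772]
tool_rot: [-3.141, -0.784, 1.851]
wrist_force: [1.0, 0.1, -3.0]
finger_gap: 0.0217
grasp_force: 89.2
```

Request:
{"name": "drive_tool", "arguments": {"claw": [0.01,0.01], "dp": [[-0.0007,0,0.0007],[0,0,0]], "rot": [[0,0,0],[0,0,0]]}}

```text
time: 7.92
ee_pos: [0.6311, -0.0031, 0.1763]
tool_rot: [-3.141, -0.784, 1.851]
wrist_force: [0.0, -0.8, -3.8]
finger_gap: 0.0217
grasp_force: 89.2
```

Request:
{"name": "drive_tool", "arguments": {"claw": [0.01,0.01], "dp": [[-0.0007,0,0.0007],[0,0,0]], "rot": [[0,0,0],[0,0,0]]}}

```text
time: 8.08
ee_pos: [0.6312, -0.0031, 0.1756]
tool_rot: [-3.141, -0.784, 1.851]
wrist_force: [0.5, -1.3, -2.1]
finger_gap: 0.0222
grasp_force: 89.1
```

Request:
{"name": "drive_tool", "arguments": {"claw": [0.01,0.01], "dp": [[-0.0006,0,0.0006],[0,0,0]], "rot": [[0,0,0],[0,0,0]]}}

```text
time: 8.25
ee_pos: [0.6312, -0.0031, 0.1752]
tool_rot: [-3.141, -0.784, 1.851]
wrist_force: [-1.8, -2.1, 2.0]
finger_gap: 0.0223
grasp_force: 89.5
```

Request:
{"name": "drive_tool", "arguments": {"claw": [0.01,0.01], "dp": [[-0.0006,0,0.0006],[0,0,0]], "rot": [[0,0,0],[0,0,0]]}}

```text
time: 8.42
ee_pos: [0.6312, -0.0032, 0.1748]
tool_rot: [3.141, -0.785, 1.851]
wrist_force: [-3.7, -4.0, 6.4]
finger_gap: 0.0224
grasp_force: 90.1
```

Request:
{"name": "drive_tool", "arguments": {"claw": [0.01,0.01], "dp": [[0.0003,0,-0.0003],[0,0,0]], "rot": [[0,0,0],[0,0,0]], "grip_force": 20}}

```text
time: 8.58
ee_pos: [0.6312, -0.0032, 0.175]
tool_rot: [3.141, -0.784, 1.851]
wrist_force: [-2.5, -3.8, 6.4]
finger_gap: 0.0217
grasp_force: 90.1
```

Request:
{"name": "drive_tool", "arguments": {"claw": [0.026,0.032,0.042,0.05,0.06], "dp": [[0,0,0],[0,0,0],[0,0,0],[0,0,0],[0,0,0]], "rot": [[0,0,0],[0,0,0],[0,0,0],[0,0,0],[0,0,0]]}}

```text
time: 9.0
ee_pos: [0.6313, -0.003, 0.174]
tool_rot: [-3.141, -0.784, 1.851]
wrist_force: [0.3, -0.8, -0.6]
finger_gap: 0.059
grasp_force: 0.0
```

Request:
{"name": "drive_tool", "arguments": {"claw": [0.06,0.06,0.06,0.06,0.06], "dp": [[0,0,0],[0,0,-0.01],[0,0,-0.025],[0,0,-0.03],[0,0,-0.03]], "rot": [[0,0,0],[0,0,0],[0,0,0],[0,0,0],[0,0,0]]}}

```text
time: 9.42
ee_pos: [0.6497, -0.0682, 0.2426]
tool_rot: [-3.14, -0.784, 1.851]
wrist_force: [0.9, -0.7, 0.2]
finger_gap: 0.0602
grasp_force: 0.0
```

```bash
cat > sp.py <<'E'
from h import *
from station import arm
def meas(tag,yf=.046):
    s=arm.state(); print("ee",s["ee_pos"].round(4),s["tool_rot"].round(3),"F",np.round(s["wrist_force"],1))
    for n in("top","side"):
        d=arm.snapshot(n); np.savez(f"{n}_{tag}.npz",**d); P,m=cloud(d); F=P[m]-O; F=np.c_[F@XF,F@YF,F[:,2]]
        for lo,hi in((-.031,-.003),(-.095,-.052),(.019,.033)):
            q=F[(F[:,1]>lo)&(F[:,1]<hi)&(abs(F[:,0])<.02)&(F[:,2]>.052)&(F[:,2]<.08)]
            if len(q)<8: continue
            r=least_squares(lambda p:np.hypot(q[:,0]-p[0],q[:,2]-p[1])-.012,[0,.063],loss="soft_l1",f_scale=.002); print(n,"shank y",lo,"x,z",r.x.round(4),len(q))
        q=F[(abs(F[:,0])<.026)&(F[:,2]>.078)&(F[:,2]<.092)&(F[:,1]>.018)&(F[:,1]<.065)]
        if len(q): print(n,"flange y",np.percentile(q[:,1],[2,50,98]).round(4),len(q))
        q=F[(abs(F[:,0])<.014)&(F[:,2]>.056)&(F[:,2]<.08)&(F[:,1]>-.14)&(F[:,1]<-.07)]
        if len(q): print(n,"tip y",np.percentile(q[:,1],[0,2,5]).round(4))
E
python3 -c "
from sp import *
meas('C')"
```

```text
ee [ 0.6497 -0.0682  0.2426] [-3.14  -0.784  1.851] F [ 0.9 -0.7  0.2]
top shank y -0.031 x,z [0.0003 0.0629] 80
top shank y -0.095 x,z [-0.0005  0.0629] 124
top shank y 0.019 x,z [0.0005 0.0628] 47
top flange y [0.0323 0.0405 0.0584] 97
top tip y [-0.1181 -0.1168 -0.1151]
side shank y -0.031 x,z [-0.001   0.0617] 48
side shank y -0.095 x,z [-0.001   0.0609] 63
side flange y [0.0317 0.0367 0.0567] 38
side tip y [-0.1213 -0.119  -0.1181]
```

```bash
python3 - <<'E'
from h import *
from station import arm
T0=pose(arm.state()); A=target(w(0,-.15,.05),0,.173); plan(T0,A,10); print(A[:3,3])
L=np.real(logm(np.linalg.inv(T0)@A))
for t in (0,.25,.5,.75,1):
    T=T0@expm(L*t); p=T[:3,3]+.173*T[:3,2]+.013*T[:3,0]-O; print(p@YF,p[2])
E
```

```text
N 10 dp [0.0097, -0.0003, 0.007] rot [0.0006, -0.0781, -0.0001]
[0.61769658 0.03795412 0.223     ]
-0.13303931058711194 0.13180641504786456
-0.12796522395290505 0.11145572889802786
-0.1269338811746245 0.09050880793337482
-0.12998416659111836 0.06976097643933388
-0.13700000000000018 0.049999999999999996
```

Request:
{"name": "drive_tool", "arguments": {"claw": [0.03,0.0,0.0,0.0,0.0], "dp": [[0.0097,-0.0003,0.007],[0.0097,-0.0003,0.007],[0.0097,-0.0003,0.007],[0.0097,-0.0003,0.007],[0.0097,-0.0003,0.007]], "rot": [[0.0006,-0.0781,0],[0.0006,-0.0781,0],[0.0006,-0.0781,0],[0.0006,-0.0781,0],[0.0006,-0.0781,0]]}}

```text
time: 9.93
ee_pos: [0.6316, -0.0103, 0.2418]
tool_rot: [-3.14, -0.389, 1.852]
wrist_force: [-0.5, -0.5, -0.1]
finger_gap: 0.0007
grasp_force: 0.0
```

Request:
{"name": "drive_tool", "arguments": {"claw": [0.0,0.0,0.0,0.0,0.0], "dp": [[0.0097,-0.0003,0.007],[0.0097,-0.0003,0.007],[0.0097,-0.0003,0.007],[0.0097,-0.0003,0.007],[0.0097,-0.0003,0.007]], "rot": [[0.0006,-0.0781,0],[0.0006,-0.0781,0],[0.0006,-0.0781,0],[0.0006,-0.0781,0],[0.0006,-0.0781,0]]}}

```text
time: 10.35
ee_pos: [0.6146, 0.0423, 0.2193]
tool_rot: [-3.137, 0.001, 1.854]
wrist_force: [-1.1, 0.1, 0.1]
finger_gap: 0.0002
grasp_force: 0.0
```

Request:
{"name": "drive_tool", "arguments": {"claw": [0.0,0.0,0.0,0.0,0.0], "dp": [[0,0,0],[0.003,0,0],[0.003,0,0],[0.003,0,0],[0.003,0,0]], "rot": [[0,0,0],[0,0,0],[0,0,0],[0,0,0],[0,0,0]]}}

```text
time: 10.77
ee_pos: [0.612, 0.0525, 0.2194]
tool_rot: [-3.136, -0.003, 1.852]
wrist_force: [0.1, 0.7, -0.0]
finger_gap: -0.0
grasp_force: 0.0
```

```bash
python3 - <<'E'
from h import *
from station import arm
s=arm.state(); T0=pose(s); p=T0[:3,3]-O; print(p@XF,p@YF,p[2],s["wrist_force"],s["tool_rot"]); plan(T0,target(w(0,-.138,.05),0,.173),1)
E
```

```text
-0.001433683560890228 -0.1344129227116659 0.21938610974104836 [ 0.0819062   0.65129829 -0.02342353] [-3.1361843  -0.00344884  1.85217809]
N 1 dp [-0.0036, 0.0014, -0.0036] rot [-0.0054, -0.0034, 0.0011]
```

Request:
{"name": "drive_tool", "arguments": {"claw": [0.0,0.0,0.0,0.0,0.0], "dp": [[0.002,0.0014,0],[0.002,0,0],[0.002,0,0],[0.002,0,0],[0.001,0,0]], "rot": [[-0.0054,0,0],[0,0,0],[0,0,0],[0,0,0],[0,0,0]]}}

```text
time: 11.18
ee_pos: [0.6108, 0.062, 0.2195]
tool_rot: [3.141, -0.002, 1.853]
wrist_force: [2.3, -2.8, -0.5]
finger_gap: -0.0002
grasp_force: 1.8
```

Request:
{"name": "drive_tool", "arguments": {"claw": [0.0,0.0,0.0], "dp": [[0.001,0,0],[0.001,0,0],[0.001,0,0]], "rot": [[0,0,0],[0,0,0],[0,0,0]]}}

```text
time: 11.43
ee_pos: [0.6099, 0.065, 0.2194]
tool_rot: [3.141, -0.002, 1.853]
wrist_force: [2.5, -3.2, 1.1]
finger_gap: 0.0001
grasp_force: 2.0
```

Request:
{"name": "drive_tool", "arguments": {"claw": [0.0,0.0,0.0], "dp": [[0.001,0,0],[0.001,0,0],[0,0,0]], "rot": [[0,0,0],[0,0,0],[0,0,0]]}}

```text
time: 11.68
ee_pos: [0.6093, 0.067, 0.2194]
tool_rot: [3.141, -0.002, 1.853]
wrist_force: [3.8, -3.2, 1.3]
finger_gap: 0.0002
grasp_force: 2.2
```

Request:
{"name": "drive_tool", "arguments": {"claw": [0.0,0.0,0.0], "dp": [[0.001,0,0],[0.0005,0,0],[0,0,0]], "rot": [[0,0,0],[0,0,0],[0,0,0]]}}

```text
time: 11.93
ee_pos: [0.6092, 0.0675, 0.2195]
tool_rot: [3.141, 0.001, 1.853]
wrist_force: [3.5, -8.1, 0.9]
finger_gap: 0.0
grasp_force: 4.3
```

Request:
{"name": "drive_tool", "arguments": {"claw": [0.0,0.0,0.0], "dp": [[0.0005,0,0],[0.0005,0,0],[0,0,0]], "rot": [[0,0,0],[0,0,0],[0,0,0]]}}

```text
time: 12.18
ee_pos: [0.6091, 0.0678, 0.2195]
tool_rot: [3.141, 0.002, 1.852]
wrist_force: [5.5, -10.9, 0.5]
finger_gap: -0.0005
grasp_force: 5.8
```

Request:
{"name": "drive_tool", "arguments": {"claw": [0.0,0.0,0.0], "dp": [[0.0005,0,0],[0.0005,0,0],[0,0,0]], "rot": [[0,0,0],[0,0,0],[0,0,0]]}}

```text
time: 12.43
ee_pos: [0.609, 0.0681, 0.2195]
tool_rot: [3.141, 0.004, 1.851]
wrist_force: [6.3, -13.6, 0.3]
finger_gap: 0.0001
grasp_force: 7.3
```

Request:
{"name": "drive_tool", "arguments": {"claw": [0.0,0.0,0.0,0.0,0.0], "dp": [[-0.001,0,0],[-0.002,0,0],[-0.01,0,0],[-0.02,0,-0.01],[0,0,-0.04]], "rot": [[0,0,0],[0,0,0],[0,0,0],[0,0,0],[0,0,0]]}}

```text
time: 12.85
ee_pos: [0.6144, 0.0364, 0.2631]
tool_rot: [-3.129, -0.006, 1.852]
wrist_force: [-0.4, 0.8, -0.1]
finger_gap: -0.0002
grasp_force: 0.0
```

Request:
{"name": "drive_tool", "arguments": {"claw": [0.0,0.0,0.0,0.0], "dp": [[0,0,-0.04],[0,0,-0.04],[0,0,-0.04],[0,0,-0.01]], "rot": [[0,0,0],[0,0,0],[0,0,0],[0,0,0]]}}

```text
time: 13.18
ee_pos: [0.6184, 0.0383, 0.4059]
tool_rot: [3.134, -0.003, 1.854]
wrist_force: [0.2, 0.1, 0.7]
finger_gap: 0.0
grasp_force: 0.0
```

```bash
python3 - <<'E'
from sp import *
meas('D')
P,m=cloud(np.load("top_D.npz")); F=P[m]-O; F=np.c_[F@XF,F@YF,F[:,2]]; q=F[(F[:,2]>.085)&(F[:,2]<.2)&(F[:,0]<-.04)&(F[:,0]>-.11)&(abs(F[:,1]+.017)<.03)]; print("arm",q[::6].round(3).tolist())
T0=pose(arm.state()); A=target(w(-.122,-.017,.20),0,.173); B=target(w(-.122,-.017,.15),0,.173); plan(T0,A,7); plan(A,B,3)
E
```

```text
ee [0.6184 0.0383 0.4059] [ 3.134e+00 -3.000e-03  1.854e+00] F [0.2 0.1 0.7]
top flange y [0.0469 0.0549 0.0593] 38
side shank y -0.031 x,z [-0.0009  0.0612] 47
side shank y -0.095 x,z [-0.001   0.0612] 67
side flange y [0.0383 0.0463 0.0634] 10
side tip y [-0.1142 -0.1112 -0.109 ]
arm []
N 7 dp [0.019, -0.0175, 0.0042] rot [0.0007, -0.0004, 0.0004]
N 3 dp [0.0, 0.0, 0.0167] rot [0.0, 0.0, -0.0]
```

Request:
{"name": "drive_tool", "arguments": {"claw": [0.0,0.0,0.0,0.0,0.0], "dp": [[0.019,-0.0175,0.0042],[0.019,-0.0175,0.0042],[0.019,-0.0175,0.0042],[0.019,-0.0175,0.0042],[0.019,-0.0175,0.0042]], "rot": [[0,0,0],[0,0,0],[0,0,0],[0,0,0],[0,0,0]]}}

```text
time: 13.7
ee_pos: [0.5048, 0.1054, 0.3758]
tool_rot: [-3.137, -0.004, 1.854]
wrist_force: [0.3, 0.7, 0.6]
finger_gap: 0.0003
grasp_force: 0.0
```

Request:
{"name": "drive_tool", "arguments": {"claw": [0.0,0.0,0.0,0.0], "dp": [[0.019,-0.0175,0.0042],[0.019,-0.0175,0.0042],[0,0,0],[0,0,0]], "rot": [[0,0,0],[0,0,0],[0,0,0],[0,0,0]]}}

```text
time: 14.03
ee_pos: [0.4609, 0.1322, 0.3682]
tool_rot: [-3.137, -0.003, 1.856]
wrist_force: [0.4, -0.0, 0.1]
finger_gap: -0.0001
grasp_force: 0.0
```

```bash
python3 - <<'E'
from sp import *
meas('E')
print(); P,m=cloud(np.load("top_E.npz")); F=P[m]-O; F=np.c_[F@XF,F@YF,F[:,2]]
q=F[(abs(F[:,0])<.012)&(F[:,2]>.05)&(F[:,1]>-.13)&(F[:,1]<.08)]; q=q[q[:,1].argsort()]; k=(q[:,1]>.02)|(q[:,1]<-.09); print(q[k][::2,1:].round(3).tolist())
T0=pose(arm.state()); plan(T0,target(w(-.122,-.017,.15),0,.173),3)
d=np.load('side_E.npz')['image'][190:300,200:330,::-1]; e=np.load('top_E.npz')['image'][150:240,130:236,::-1]
cv2.imwrite('pics/E.png',np.hstack([cv2.resize(d,(400,338)),cv2.resize(e,(398,338))]))
E
```

```text
ee [0.4609 0.1322 0.3682] [-3.137e+00 -3.000e-03  1.856e+00] F [ 0.4 -0.   0.1]
top shank y -0.031 x,z [-0.0003  0.0627] 82
top shank y -0.095 x,z [-0.0004  0.063 ] 123
top tip y [-0.1069 -0.1062 -0.1048]
side shank y -0.031 x,z [-0.0008  0.061 ] 55
side shank y -0.095 x,z [-0.0011  0.0613] 65
side flange y [0.0377 0.0451 0.0613] 7
side tip y [-0.1097 -0.1084 -0.106 ]

[[-0.107, 0.055], [-0.107, 0.066], [-0.106, 0.066], [-0.105, 0.068], [-0.104, 0.069], [-0.103, 0.064], [-0.102, 0.068], [-0.101, 0.071], [-0.1, 0.065], [-0.099, 0.068], [-0.098, 0.068], [-0.098, 0.071], [-0.096, 0.075], [-0.095, 0.076], [-0.094, 0.074], [-0.094, 0.073], [-0.093, 0.072], [-0.092, 0.076], [-0.092, 0.075], [-0.091, 0.076], [-0.09, 0.076]]
N 3 dp [-0.0, 0.0004, 0.0154] rot [-0.0006, -0.001, 0.0009]
```

View pics/E.png

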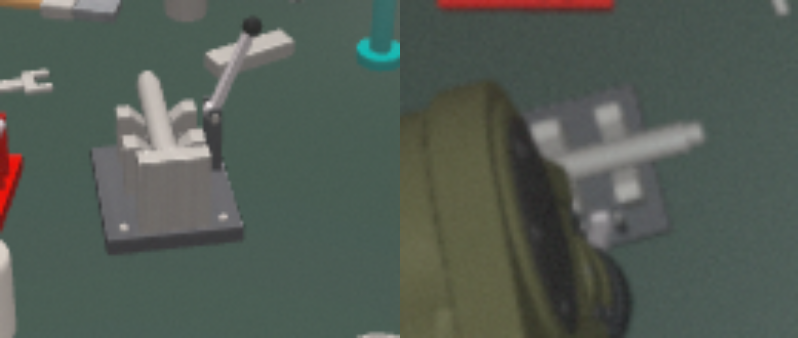

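The spindle's tip now measures y = −107 mm, so the flange is against the stop. The arm still leans back, knob at (252,25) in the left crop. Next I'll swing the hold-down arm.

Request:
{"name": "drive_tool", "arguments": {"claw": [0.0,0.0,0.0,0.0,0.0], "dp": [[0,0.0004,0.0154],[0,0.0004,0.0154],[0,0.0004,0.0154],[0,0.006,0],[0,0.006,0]], "rot": [[0,0,0],[0,0,0],[0,0,0],[0,0,0],[0,0,0]]}}

```text
time: 14.55
ee_pos: [0.4759, 0.1351, 0.3232]
tool_rot: [-3.139, -0.003, 1.853]
wrist_force: [0.7, -0.4, 0.5]
finger_gap: -0.0002
grasp_force: 0.0
```

Request:
{"name": "drive_tool", "arguments": {"claw": [0.0,0.0,0.0,0.0,0.0], "dp": [[0,0.004,0],[0,0.004,0],[0,0.004,0],[0,0.004,0],[0,0,0]], "rot": [[0,0,0],[0,0,0],[0,0,0],[0,0,0],[0,0,0]]}}

```text
time: 14.97
ee_pos: [0.4918, 0.1403, 0.3244]
tool_rot: [3.14, -0.003, 1.853]
wrist_force: [0.6, -0.4, -0.1]
finger_gap: 0.0002
grasp_force: 0.0
```

```bash
python3 - <<'E'
from h import *
from station import arm
d=arm.snapshot("side"); a=d["image"][110:270,200:390,::-1]; b=arm.snapshot("wrist")["image"][:,:,::-1]
cv2.imwrite("pics/F.png",np.hstack([cv2.resize(a,(400,337)),cv2.resize(b,(400,337))]))
P,m=cloud(d); F=P-O; F=np.stack([F@XF,F@YF,F[...,2]],-1); k=m&(F[...,2]>.12)&(abs(F[...,1]+.017)<.03)&(abs(F[...,0]+.08)<.05); q=F[k]
for z in np.arange(.12,.2,.01):
    r=q[abs(q[:,2]-z)<.005]; print(round(z,3),len(r), (r[:,0].min().round(3),r[:,0].max().round(3)) if len(r) else "")
E
```

```text
0.12 7 (np.float64(-0.065), np.float64(-0.056))
0.13 11 (np.float64(-0.065), np.float64(-0.057))
0.14 12 (np.float64(-0.067), np.float64(-0.059))
0.15 18 (np.float64(-0.098), np.float64(-0.062))
0.16 37 (np.float64(-0.106), np.float64(-0.063))
0.17 53 (np.float64(-0.105), np.float64(-0.061))
0.18 49 (np.float64(-0.106), np.float64(-0.064))
0.19 34 (np.float64(-0.121), np.float64(-0.068))
0.2 95 (np.float64(-0.126), np.float64(-0.056))
```

View pics/F.png

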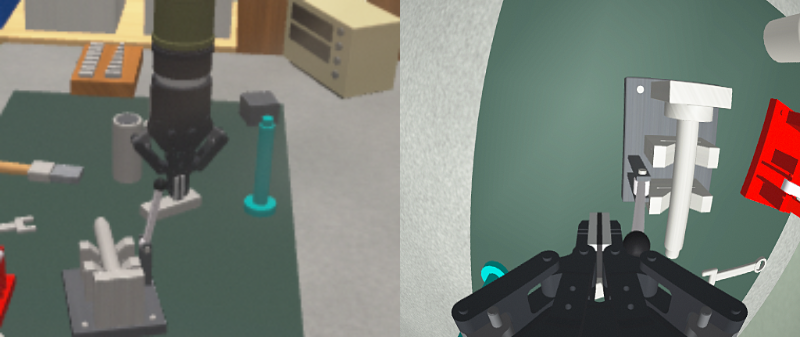

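The hold-down arm is already following: the knob (160,183 in the left view) rests against the closed fingers, with very little force. I'll keep going along the arc.

Request:
{"name": "drive_tool", "arguments": {"claw": [0.0,0.0,0.0,0.0,0.0], "dp": [[0,0.005,0.0004],[0,0.005,0.0004],[0,0.005,0.0004],[0,0.005,0.0004],[0,0.005,0.0004]], "rot": [[0,0,0],[0,0,0],[0,0,0],[0,0,0],[0,0,0]]}}

```text
time: 15.48
ee_pos: [0.5153, 0.1472, 0.3218]
tool_rot: [-3.141, -0.003, 1.853]
wrist_force: [-1.2, -0.4, 0.5]
finger_gap: -0.0001
grasp_force: 0.5
```

Request:
{"name": "drive_tool", "arguments": {"claw": [0.0,0.0,0.0,0.0,0.0], "dp": [[0,0.005,0.0004],[0,0.005,0.0004],[0,0.005,0.0004],[0,0.005,0.0004],[0,0.005,0.0004]], "rot": [[0,0,0],[0,0,0],[0,0,0],[0,0,0],[0,0,0]]}}

```text
time: 15.9
ee_pos: [0.5391, 0.1541, 0.3196]
tool_rot: [-3.141, -0.003, 1.853]
wrist_force: [0.1, -0.1, -0.5]
finger_gap: 0.0002
grasp_force: 0.5
```

Request:
{"name": "drive_tool", "arguments": {"claw": [0.0,0.0,0.0,0.0,0.0], "dp": [[0,0.005,0.0028],[0,0.005,0.0028],[0,0.005,0.0028],[0,0.005,0.0028],[0,0.005,0.0028]], "rot": [[0,0,0],[0,0,0],[0,0,0],[0,0,0],[0,0,0]]}}

```text
time: 16.32
ee_pos: [0.5632, 0.1612, 0.3055]
tool_rot: [-3.141, -0.003, 1.854]
wrist_force: [-1.9, -1.3, 0.1]
finger_gap: 0.0002
grasp_force: 0.5
```

```bash
cat > knob.py <<'E'
from h import *
from station import arm
s=arm.state(); p=s["ee_pos"]-O; print("tcp f",p@XF,p@YF,"tip z",p[2]-.173,"F",np.round(s["wrist_force"],1))
for n in("side","top"):
    d=arm.snapshot(n); np.savez(f"{n}_k.npz",**d); P,m=cloud(d); F=P-O; F=np.stack([F@XF,F@YF,F[...,2]],-1)
    k=m&(F[...,2]>.06)&(abs(F[...,1]+.017)<.022)&(F[...,0]>-.06)&(F[...,0]<.07)&(d["image"].max(-1)<70); q=F[k]
    print(n,"dark",len(q),np.percentile(q,[5,50,95],axis=0).round(3).tolist() if len(q) else "")
    b=m&(F[...,2]>.077)&(abs(F[...,1]+.017)<.009)&(F[...,0]>-.045)&(F[...,0]<.06)&(d["image"].min(-1)>95); q=F[b]
    if len(q)>5: print(n,"bar angle",np.arctan2(*(np.polyfit(q[:,0],q[:,2],1)[:1].tolist()+[1])),len(q),q.min(0).round(3),q.max(0).round(3))
E
python3 knob.py
```

```text
tcp f -0.01832310043255112 -0.01650396326734185 tip z 0.13250943443512225 F [-1.9 -1.3  0.1]
side dark 1179 [[-0.053, -0.022, 0.154], [-0.003, -0.006, 0.229], [0.028, 0.003, 0.47]]
side bar angle 1.1729943362779218 103 [-0.045 -0.026  0.084] [ 0.04  -0.008  0.492]
top dark 131 [[-0.057, -0.038, 0.191], [-0.051, -0.026, 0.278], [-0.044, -0.011, 0.348]]
top bar angle 0.8747076379342291 20 [-0.044 -0.025  0.085] [-0.024 -0.018  0.118]
```

Request:
{"name": "drive_tool", "arguments": {"claw": [0.0,0.0,0.0,0.0,0.0], "dp": [[0,0.0035,0.0038],[0,0.0035,0.0045],[0,0.0035,0.0045],[0,0.0035,0.0045],[0,0.0034,0.0045]], "rot": [[0,0,0],[0,0,0],[0,0,0],[0,0,0],[0,0,0]]}}

```text
time: 16.83
ee_pos: [0.5797, 0.166, 0.2836]
tool_rot: [-3.141, -0.003, 1.853]
wrist_force: [-0.7, -0.2, -0.4]
finger_gap: -0.0001
grasp_force: 0.4
```

Request:
{"name": "drive_tool", "arguments": {"claw": [0.0,0.0,0.0,0.0], "dp": [[0,0.0018,0.004],[0,0.0016,0.004],[0,0.0014,0.004],[0,0.0012,0.003]], "rot": [[0,0,0],[0,0,0],[0,0,0],[0,0,0]]}}

```text
time: 17.17
ee_pos: [0.5852, 0.1677, 0.2685]
tool_rot: [-3.141, -0.003, 1.853]
wrist_force: [0.7, -0.7, 0.6]
finger_gap: 0.0002
grasp_force: 0.4
```

```bash
python3 knob.py | head -1
```

```text
tcp f 0.004690591183960142 -0.016384565000729052 tip z 0.09553427034230183 F [ 0.7 -0.7  0.6]
```

Request:
{"name": "drive_tool", "arguments": {"claw": [0.0,0.0,0.0,0.0,0.0], "dp": [[0,0.001,0.002],[0,0.001,0.002],[0,0.0005,0.002],[0,0,0.002],[0,0,0.001]], "rot": [[0,0,0],[0,0,0],[0,0,0],[0,0,0],[0,0,0]]}}

```text
time: 17.68
ee_pos: [0.5877, 0.1684, 0.2599]
tool_rot: [3.141, -0.003, 1.853]
wrist_force: [0.6, 0.0, 0.4]
finger_gap: -0.0002
grasp_force: 0.4
```

Request:
{"name": "drive_tool", "arguments": {"claw": [0.0,0.0,0.0], "dp": [[0,0,0.001],[0,0,0.001],[0,0,0]], "rot": [[0,0,0],[0,0,0],[0,0,0]]}}

```text
time: 17.93
ee_pos: [0.5876, 0.1684, 0.258]
tool_rot: [-3.141, -0.003, 1.853]
wrist_force: [-0.2, -0.5, 0.2]
finger_gap: 0.0001
grasp_force: 0.1
```

Request:
{"name": "drive_tool", "arguments": {"claw": [0.0,0.0,0.0], "dp": [[0,0,0.0005],[0,0,0.0005],[0,0,0]], "rot": [[0,0,0],[0,0,0],[0,0,0]]}}

```text
time: 18.18
ee_pos: [0.5876, 0.1684, 0.2571]
tool_rot: [-3.141, -0.003, 1.853]
wrist_force: [-0.4, 0.4, 0.6]
finger_gap: -0.0001
grasp_force: 0.2
```

Request:
{"name": "drive_tool", "arguments": {"claw": [0.0,0.0,0.0], "dp": [[0,0,0.0005],[0,0,0.0003],[0,0,0]], "rot": [[0,0,0],[0,0,0],[0,0,0]]}}

```text
time: 18.43
ee_pos: [0.5876, 0.1684, 0.2563]
tool_rot: [-3.141, -0.003, 1.853]
wrist_force: [-0.2, 0.2, 1.1]
finger_gap: 0.0
grasp_force: 0.5
```

Request:
{"name": "drive_tool", "arguments": {"claw": [0.0,0.0,0.0], "dp": [[0,0,0.0005],[0,0,0.0003],[0,0,0]], "rot": [[0,0,0],[0,0,0],[0,0,0]]}}

```text
time: 18.68
ee_pos: [0.5876, 0.1684, 0.2562]
tool_rot: [3.141, -0.003, 1.853]
wrist_force: [-0.9, -0.4, 6.4]
finger_gap: 0.0001
grasp_force: 3.0
```

Request:
{"name": "drive_tool", "arguments": {"claw": [0.0,0.0,0.0], "dp": [[0,0,0.0005],[0,0,0.0003],[0,0,0]], "rot": [[0,0,0],[0,0,0],[0,0,0]]}}

```text
time: 18.93
ee_pos: [0.5876, 0.1683, 0.256]
tool_rot: [3.141, -0.003, 1.853]
wrist_force: [-2.9, -1.0, 10.9]
finger_gap: 0.0
grasp_force: 5.3
```

Request:
{"name": "drive_tool", "arguments": {"claw": [0.0,0.0,0.0], "dp": [[0,0,0.0005],[0,0,0.0003],[0,0,0]], "rot": [[0,0,0],[0,0,0],[0,0,0]]}}

```text
time: 19.18
ee_pos: [0.5875, 0.1684, 0.2559]
tool_rot: [3.141, -0.003, 1.853]
wrist_force: [-4.6, -0.6, 15.9]
finger_gap: 0.0
grasp_force: 7.7
```

Request:
{"name": "drive_tool", "arguments": {"claw": [0.0,0.0,0.0,0.0,0.0], "dp": [[0,0,-0.002],[0,0,-0.01],[0,0,-0.03],[0,0,-0.035],[0,0,-0.035]], "rot": [[0,0,0],[0,0,0],[0,0,0],[0,0,0],[0,0,0]]}}

```text
time: 19.6
ee_pos: [0.587, 0.1679, 0.3667]
tool_rot: [-3.139, -0.003, 1.853]
wrist_force: [1.1, 0.1, 0.2]
finger_gap: 0.0002
grasp_force: 0.0
```

Request:
{"name": "drive_tool", "arguments": {"claw": [0.0,0.0,0.0,0.0,0.0], "dp": [[-0.035,0,-0.01],[-0.035,0,0],[-0.035,0,0],[-0.035,0,0],[-0.035,0,0]], "rot": [[0,0,0],[0,0,0],[0,0,0],[0,0,0],[0,0,0]]}}

```text
time: 20.02
ee_pos: [0.6366, -0.0014, 0.376]
tool_rot: [-3.141, -0.003, 1.854]
wrist_force: [-0.3, -0.3, -0.0]
finger_gap: -0.0001
grasp_force: 0.0
```

Request:
{"name": "drive_tool", "arguments": {"claw": [0.0,0.0,0.0], "dp": [[-0.035,0,0],[-0.02,0,0],[0,0,0]], "rot": [[0,0,0],[0,0,0],[0,0,0]]}}

```text
time: 20.27
ee_pos: [0.6525, -0.0569, 0.3752]
tool_rot: [-3.141, -0.001, 1.849]
wrist_force: [-0.9, -1.2, 0.5]
finger_gap: 0.0001
grasp_force: 0.0
```

```bash
python3 - <<'E'
from sp import *
meas('G')
import knob
d=np.load('side_k.npz')['image'][190:300,200:330,::-1]; e=np.load('top_k.npz')['image'][150:240,130:236,::-1]
cv2.imwrite('pics/G.png',np.hstack([cv2.resize(d,(400,338)),cv2.resize(e,(398,338))]))
E
```

```text
ee [ 0.6525 -0.0569  0.3752] [-3.141e+00 -1.000e-03  1.849e+00] F [-0.9 -1.2  0.5]
top shank y -0.031 x,z [0.0003 0.0634] 50
top shank y -0.095 x,z [-0.0004  0.0628] 123
top shank y 0.019 x,z [0.0003 0.0629] 40
top flange y [0.0436 0.0507 0.0584] 89
top tip y [-0.1071 -0.1067 -0.1054]
side shank y -0.031 x,z [-0.0006  0.065 ] 59
side shank y -0.095 x,z [-0.0014  0.0612] 66
side flange y [0.0397 0.0432 0.0584] 7
side tip y [-0.1106 -0.1094 -0.1075]
tcp f 0.007374675014376652 -0.24743404069867603 tip z 0.2021362879268483 F [ 0.1 -0.1  0. ]
side dark 44 [[-0.056, -0.021, 0.063], [0.041, -0.012, 0.077], [0.052, -0.005, 0.085]]
side bar angle -0.014156800205844103 104 [-0.044 -0.025  0.077] [ 0.038 -0.008  0.086]
top dark 24 [[-0.041, -0.028, 0.068], [0.045, -0.019, 0.085], [0.05, -0.011, 0.09]]
top bar angle 0.0007387048302896238 142 [-0.045 -0.026  0.077] [ 0.04  -0.011  0.089]
```

View pics/G.png

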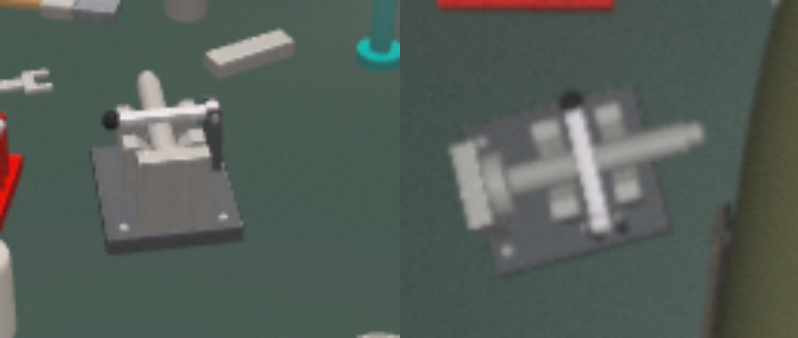

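Both views show the hold-down arm level across the shank (bar angle about 0, knob at fixture x ≈ 45 mm). The flange spans y ≈ 44–58 mm, flat on the stop face, and the tip is at −107 mm. The robot is clear, so I'm handing in.

```bash
python3 -c "
from station import arm
print(arm.hand_in())"
```

```text
the job is handed in; nothing more can be done
None
```

The job is handed in: the spindle lies in both V rests with its flange against the end stop, the hold-down arm is level on the shank, and I moved nothing else (about 20 s used of the 58 s limit).

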